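# Lift the bottle carrier out of the shaker and hold it level

### The job

The mixing is finished: pull the shaker's drop-front gate all the way down by its upright tab, then take the grey bottle carrier by its top bar, lift it straight up about ten centimetres out of the cradle with its bottles standing in it, and finish holding it there in the gripper, level and still, above the shaker with the gate left down. Do not put it down or let go at the end, do not tip the bottles, and leave the other things on the bench and on the shaker where they are.

Things in the scene. Friction and masses are not known exactly. Their poses are not given: they have to be found in the camera images.
- shaker: fixed white bench shaker, 270 mm deep (its x), 360 mm wide (y), top 60 mm above the bench, with a steel cradle on it; origin at the centre of its underside on the bench, z up; its -x side (two grey knobs, gate) faces the robot within 0.3 rad. Cradle walls: sides 28, back 35 mm high above the top, about 3 mm play round the carrier
- cradle (a point): centre of the cradle's floor, 60 mm above the bench, 35 mm towards -y from the shaker's centre; axes as the shaker's. The parked carrier's origin is within 3 mm of it, its axes parallel
- gate (a joint): angle (rad) of the cradle's front gate, hinged along y at its foot: 0 upright and shut, 1.55 folded flat towards the robot (its stop). May start up to 0.08 open. Light friction: about 1 N at the tab moves it; beyond about 0.5 it falls open by itself, damped, in about a second. While shut, its lip keeps the carrier down
- gate_tab (a point): middle of the gate tab's upper edge (moves and turns with the gate); shut: 140 mm above bench, 92 mm in front (-x) of cradle centre. Steel plate 70 mm wide (y), 8 thick (x), 31 high above the gate's lip, which is 200 wide, reaches 22 mm back from the tab over the carrier's rim, top face 109 mm above bench. Space behind the tab above the lip is free: hook it with closed fingertips or pinch it
- gate_hinge (a point): middle of the gate's hinge line, 64 mm above the bench, 90 mm in front (-x) of the cradle's centre
- carrier: grey open tray parked in the cradle, 160 mm (x) by 220 mm (y), walls 40 high, 5 thick, 2 x 3 compartments (front middle empty); origin at centre of underside, z up. Flat-sided aluminium bar along y over its middle on two end posts: 16 wide (x), 20 high, centre 115 mm above the underside, free over 200 mm. Loaded about 0.55 kg, balanced within 15 mm of the bar's middle
- bottle_a: one of the three closed amber dropper bottles with white caps standing in the carrier, 40 mm diameter, 75 mm tall, about 70 g; origin at the centre of its base. It stands loose in its compartment at the far left seen from the robot (+x, +y)
- bottle_b: one of the three closed amber dropper bottles with white caps standing in the carrier, 40 mm diameter, 75 mm tall, about 70 g; origin at the centre of its base. It stands loose in its compartment at the far right seen from the robot (+x, -y)
- bottle_c: one of the three closed amber dropper bottles with white caps standing in the carrier, 40 mm diameter, 75 mm tall, about 70 g; origin at the centre of its base. It stands loose in its compartment at the near left seen from the robot (-x, +y). Bottle tops are 80 mm above the carrier's underside, below the bar
- tape: bystander: roll of clear tape lying flat, 100 mm across, 48 mm high, on the bench near the shaker's near left corner; origin at the centre of its underside
- spare: bystander: a lone amber bottle like those in the carrier, standing on the bench near the shaker's near right corner; origin at the centre of its base
- tin: bystander: round aluminium tin, 60 mm across, 34 mm high, standing on the shaker's housing to the left (+y) of the cradle; origin at the centre of its underside
- sanitiser: bystander: clear pump bottle, 72 mm diameter, 205 mm tall, on the right of the bench; origin at the centre of its base
- pack_a: bystander: small cardboard pack 90 x 55 x 35 mm lying on the left of the bench; origin at the centre of its underside
- pack_b: bystander: a second such pack, on the left of the bench; origin at the centre of its underside
- cup: bystander: white plastic cup, 80 mm across, 100 mm tall, on the right of the bench; origin at the centre of its base
Not all that is in view belongs to the job. Leave any red look-alike of the bottle_a alone.

How it is judged:
By the outcome, as a careful person would: the job done as asked, in the order asked, and still so for the second after the job is handed in, while the arm keeps its last pose, push and grip.
It also fails if it takes over 42 s, if anything falls off the work surface, if the arm or the gripper's body presses on something with over 40 N, if the wrist force passes 120 N, or if a joint passes its speed limit or range.

### The arm

A 6-joint arm with a two-finger parallel gripper is mounted at the origin on the work surface. World frame = base frame: x ahead of the robot, y to its left, z up, the work surface at z = 0. Lengths are in mm, angles in degrees, forces in N, time in s.
With the tool pointing down it reaches from about 350 to 850 mm from the base axis. Payload 8.1 kg.
Tool frame: the origin (TCP) lies midway between the tips of the shut fingers; the grasp point (between the pads) lies 19 mm behind it (r.grip_point_offset is the distance from the TCP to the grasp point, in mm); z points along the fingers, y is the line along which they close (so a half turn about z gives the same grasp; the last joint's range is limited). The gripper opens to 85 mm and grips with 20 to 120 N. Pads are 22 mm wide; open, the fingers measure 114 mm over their backs; the gripper's body (76 mm by 85 mm) begins 54 mm behind the grasp point. The pads swing forward as they close: fully open they stand 13 mm farther back than shut.
Start: joints at [63.289, 7.471, 85.268, -0, 87.261, -4.893], TCP at [222.977, 557.034, 231.292] pointing down, gripper open.
Joint ranges: [-169.43, 169.43], [-51.17, 129.36], [1.28, 143.12], [-76.62, 256.62], [0, 156.53], [-152.29, 152.29]. Speed limits (degrees/s): [136.94, 136.94, 159.86, 180, 180, 180].

### API

Orientations are given as [roll, pitch, yaw] about the fixed x, y, z axes, in that order (R = Rz(yaw) Ry(pitch) Rx(roll)).
In Python, from bench import r gives the robot as it stands.
- The arm moves only by the shell command python3 -m inch 'ROWS' [FORCE]. ROWS is JSON, one flat list of numbers, 7 for each row, row after row: the shift along the world's x, y, z in m, then the turn, a rotation vector about the world's x, y, z in degrees, then the closure in counts, from 0 (fully open) to 255 (shut). A call has 1 to 10 rows; each row shifts and turns the commanded pose from where the row before left it; what a row does not reach is not made up. A row lasts 1/10 s, in which the tool goes at most 50 mm and 8.59 degrees, less where a joint would pass 70% of its speed; a pose out of reach is approached as far as the arm can. A call with a gripper value outside its range is refused whole. The fingers move at their own pace and stop on an object; FORCE is the grip in N (left out, the last holds). Time passes only in rows, so rows that do not move let the fingers close. It gives the time, the measured TCP pose, the force and the opening at its end, in the units of the state.
- r.sense(): the state, without advancing time (a new reading comes with each control period).
- r.snapshot(name): name is "side" or "top" or "wrist"; returns (picture, depth): 480x640x3 uint8, red, green, blue; 480x640 float32, mm along the optical axis (not along the pixel's ray), 0 where there is no reading.
- r.get_calibration(name): a dict with "fovy" (degrees; the focal length in pixels is half the picture's height over the tangent of half this angle, whatever the lens; pixels are square), "cx", "cy" (the principal point, pixels), "position" and "rotation" of the camera in the world; the wrist camera has in their place "tool_from_camera" (4x4, takes a point from camera to tool coordinates, whose origin is the TCP and whose axes are the flange's). Camera axes: x right, y up, looking along -z (the intrinsics and any distortion apply to the point x, -y, -z); pixel columns grow to the right and rows downward; lengths in mm; the calibration is good to about 2 mm. The wrist camera is an equidistant fisheye: a pixel r from the principal point sees the ray r / f radians off the axis. A picture is of the moment at which its call begins: read the wrist's pose just before it. get_calibration takes no time and is no camera call.
- r.hand_in(): hands the job in, once; it reports no verdict.
The state is a dict: "time": time; "joint_pos": joint angles; "qd": joint speeds; "joint_efforts": joint torques, N m; "tool_pos": TCP position; "tcp_rot": TCP orientation; "ft_force": force on the tool from outside, world axes, zero at the start; "wrist_torque": the same for the moment, N m; "finger_gap": finger opening in mm.
Only numpy, scipy, OpenCV 4.12 (cv2) and the standard library are available. Lean on these libraries where they do the work, as an engineer would, in place of code of your own. Each camera call takes 0.05 s, during which the arm holds its last target. There are 200 camera calls.

## Working session

There is one attempt and no reset: what is moved stays moved. The work goes in short steps, Python scripts to look and compute and a shell command to move; the robot and the scene stay as the last step left them, time stands still between calls to the robot, and variables do not carry over. Pictures are saved under pics/ and viewed, on a budget of 10 in all, crops included, one or two more only if the job needs it, and the job is handed in when it is done.

```bash
mkdir -p pics; ls; cat > h.py <<'E'
import numpy as np, cv2
from bench import r
def snap(n,f):
    p,d=r.snapshot(n); cv2.imwrite('pics/'+f+'.png',p[:,:,::-1]); np.save('pics/'+f+'.npy',d); return p,d
def cloud(n,d):
    c=r.get_calibration(n); f=240/np.tan(np.radians(c['fovy'])/2)
    v,u=np.mgrid[0:480,0:640]
    P=np.stack([(u-c['cx'])/f*d,-(v-c['cy'])/f*d,-d],-1)
    W=P@np.array(c['rotation']).T+np.array(c['position']); W[d==0]=np.nan
    return W
E
python3 - <<'E'
from h import *
print(r.sense())
for n in ('top','side'):
    c=r.get_calibration(n);print(n,c)
    snap(n,n+'0')
print(r.get_calibration('wrist'))
a=cv2.imread('pics/top0.png')
E
```

```text
pics
{'time': 0.0, 'joint_pos': array([ 6.32889517e+01,  7.51446661e+00,  8.53301142e+01,  1.68848012e-03,
        8.72603654e+01, -4.89212084e+00]), 'qd': array([-1.64428804e-02,  5.22370369e-02, -6.94728405e-02,  2.10835352e-02,
       -2.53397952e-02, -7.52257460e-05]), 'joint_efforts': array([-1.99554932e-03, -5.69426572e+01, -5.00526595e+01, -4.70901650e-04,
        1.54491310e-02, -1.71509083e-05]), 'tool_pos': array([222.71851208, 556.54426991, 230.24310573]), 'tcp_rot': array([-1.79895580e+02, -1.06300543e-02,  1.58180981e+02]), 'ft_force': array([-0.10468791, -0.07837297,  0.37862474]), 'wrist_torque': array([ 0.00026376,  0.00457799, -0.05226887]), 'finger_gap': 85.48324044661605}
top {'fovy': 43.90812673920321, 'cx': 310.57644653290697, 'cy': 234.63951119170883, 'position': array([ 357.99321749,  -22.8060271 , 1785.71105725]), 'rotation': array([  5.6287457 ,   0.61321751, -89.66840089])}
side {'fovy': 46.24576881977821, 'cx': 322.6322845295888, 'cy': 238.4200679977516, 'position': array([ 377.25374119, 1226.35739449,  967.64807352]), 'rotation': array([  54.86436529,    0.3948015 , -172.69278986])}
{'fovy': 65.70646984690485, 'cx': 323.96520538400046, 'cy': 241.8082476847548, 'tool_from_camera': array([[-1.57563818e-04,  9.55053028e-01,  2.96434965e-01,
         7.62267754e+01],
       [ 9.99999977e-01,  1.07763496e-04,  1.84337097e-04,
        -2.30880990e-01],
       [ 1.44106834e-04,  2.96434987e-01, -9.55053023e-01,
        -1.42504700e+02],
       [ 0.00000000e+00,  0.00000000e+00,  0.00000000e+00,
         1.00000000e+00]])}
```

View pics/top0.png

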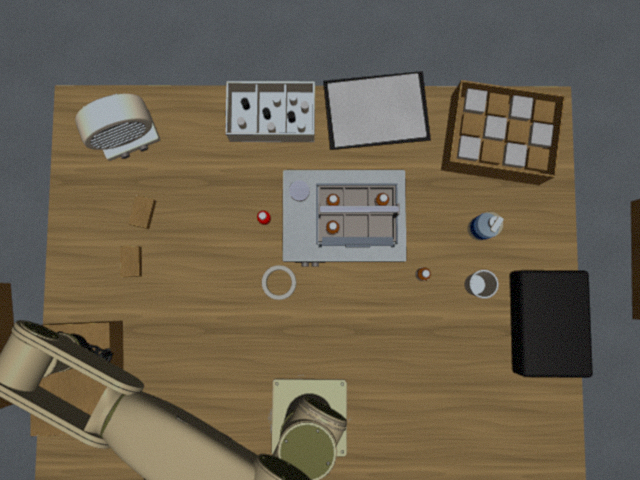

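View pics/side0.png

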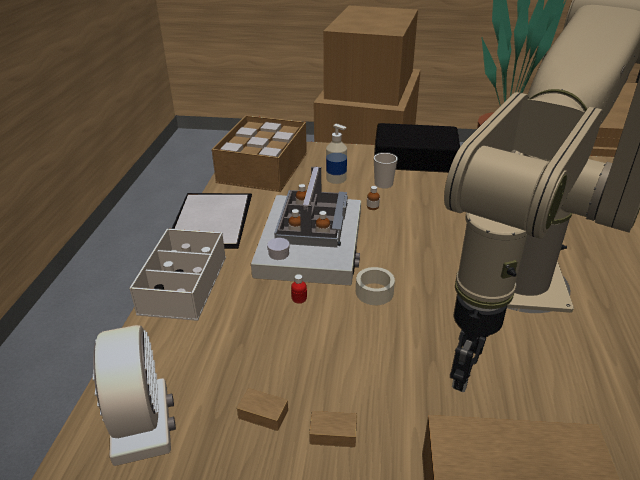

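The top view shows the shaker (283–406, 170–262), the bar at about y=210, the gate lip and tab at about y=242, and three amber bottles. The red look-alike is at (263,217). Next I'll measure from depth.

```bash
sed -i "s/^import numpy.*/import numpy as np, cv2\nfrom scipy.spatial.transform import Rotation as Ro/; s/np.array(c\['rotation'\]).T/Ro.from_euler('xyz',c['rotation'],degrees=True).as_matrix().T/" h.py
python3 - <<'E'
from h import *
for n in ('top','side'):
    d=np.load(f'pics/{n}0.npy'); W=cloud(n,d); 
    box=np.zeros((480,640),bool)
    if n=='top': box[165:268,278:410]=1
    else: box[165:290,240:365]=1
    if n=='top': 
        b=W[300:340,380:480].reshape(-1,3); print('bench z',np.nanmedian(b[:,2]))
    for lab,lo,hi in (('housing',55,65),('lip',104,114),('tab',130,146),('bar',176,196)):
        m=box&(W[...,2]>lo)&(W[...,2]<hi); p=W[m]
        if len(p)<4: print(n,lab,len(p)); continue
        (c,s,a)=cv2.minAreaRect(p[:,:2].astype(np.float32))
        print(n,lab,len(p),'rect',np.round(c,1),np.round(s,1),round(a,1),'z',np.round(np.percentile(p[:,2],[5,50,95]),1),'mean',p.mean(0).round(1))
        if lab=='bar':
            q=p[:,:2]-p[:,:2].mean(0); v=np.linalg.svd(q,full_matrices=False)[2][0]; print(' bar dir',np.degrees(np.arctan2(-v[0],v[1])))
E
python3 - <<'E'
import cv2
a=cv2.imread('pics/top0.png')[155:280,260:430]
cv2.imwrite('pics/c1.png',cv2.resize(a,None,fx=4.7,fy=4.7,interpolation=cv2.INTER_CUBIC))
E
```

```text
bench z -1.1169344987404202
top housing 5416 rect [586.1 -99.8] [269.  359.3] 0.2 z [55.6 59.9 64.3] mean [580.5 -87.8  59.9]
top lip 654 rect [ 577.8 -112.4] [178.  260.9] 0.3 z [104.6 109.2 113.3] mean [ 535.3 -127.4  109.2]
top tab 197 rect [ 580.9 -133.5] [173.6 181.5] 49.2 z [132.  138.  144.6] mean [ 558.6 -122.6  138. ]
top bar 514 rect [ 587.8 -134.5] [ 30.2 220.2] 0.5 z [177.8 183.4 189.1] mean [ 587.5 -134.3  183.5]
 bar dir 0.21334862439079016
side housing 3642 rect [ 611.8 -171.9] [361.3 643.5] 17.4 z [56.3 60.1 63.9] mean [584.7 -49.5  60.2]
side lip 502 rect [ 600.7 -211.1] [207.7 402.3] 12.0 z [104.9 109.6 113.1] mean [ 543.2 -108.6  109.4]
side tab 245 rect [ 562.2 -127.4] [146.  223.8] 1.5 z [131.2 138.3 144.3] mean [575.2 -94.6 137.9]
side bar 299 rect [ 590.9 -130.6] [ 28. 228.] 0.7 z [178.3 184.2 188.1] mean [ 589.8 -116.9  183.9]
 bar dir 0.25802647347799046
```

View pics/c1.png

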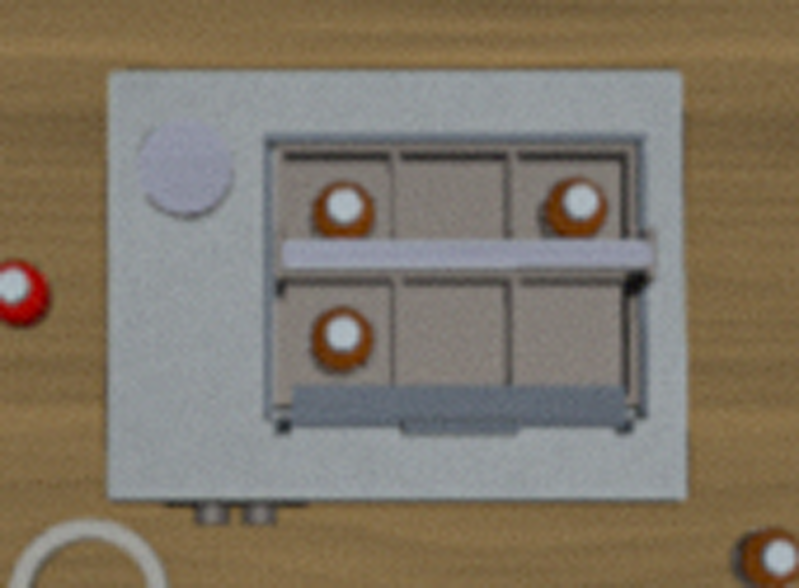

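The bar agrees between both views (centre about (588,−134), z 184, yaw about 0.2°). The shaker centre is about (586,−100). I'll isolate the tab and meanwhile fly over the area behind it, fingers shut, at tool yaw 90.

```bash
python3 - <<'E'
from h import *
for n in ('top','side'):
    W=cloud(n,np.load(f'pics/{n}0.npy'))
    for lo,hi in ((112,124),(124,134),(134,146)):
        m=(W[...,0]>455)&(W[...,0]<530)&(abs(W[...,1]+135)<60)&(W[...,2]>lo)&(W[...,2]<hi); p=W[m]
        if len(p): print(n,lo,len(p),np.percentile(p,[5,50,95],axis=0).round(1).tolist())
    m=(W[...,0]>500)&(W[...,0]<535)&(abs(W[...,1]+135)<110)&(abs(W[...,2]-109)<5); print('lip x',np.percentile(W[m][:,0],[2,50,98]).round(1))
E
python3 -m inch '[0.02,-0.0461,0,0,0,-4.55,255, 0.02,-0.0461,0,0,0,-4.55,255, 0.02,-0.0461,0,0,0,-4.55,255, 0.02,-0.0461,0,0,0,-4.55,255, 0.02,-0.0461,0,0,0,-4.55,255, 0.02,-0.0461,0,0,0,-4.55,255, 0.02,-0.0461,0,0,0,-4.55,255, 0.02,-0.0461,0,0,0,-4.55,255, 0.02,-0.0461,0,0,0,-4.55,255, 0.02,-0.0461,0,0,0,-4.55,255]' 40
python3 -m inch '[0.02,-0.0461,0,0,0,-4.55,255, 0.02,-0.0461,0,0,0,-4.55,255, 0.02,-0.0461,0,0,0,-4.55,255, 0.02,-0.0461,0,0,0,-4.55,255, 0.02,-0.0461,0,0,0,-4.55,255, 0,0,0,0,0,0,255, 0,0,0,0,0,0,255, 0,0,0,0,0,0,255]'
python3 -c "
from h import *
s=r.sense();print(s['tool_pos'],s['tcp_rot'],s['joint_pos'],s['time'])
snap('wrist','w1')"
```

```text
top 112 52 [[498.2, -185.1, 112.3], [508.2, -130.6, 113.6], [516.7, -80.1, 117.2]]
top 124 18 [[489.7, -169.6, 127.7], [492.8, -140.7, 132.3], [495.4, -100.3, 133.6]]
top 134 57 [[488.8, -164.4, 134.4], [491.8, -133.2, 138.7], [495.1, -104.6, 144.5]]
lip x [500.2 509.  530.6]
side 112 33 [[491.8, -179.0, 112.1], [504.7, -102.7, 114.0], [519.4, -91.5, 123.2]]
side 124 6 [[490.0, -127.2, 125.8], [491.6, -101.5, 129.8], [496.0, -95.2, 131.8]]
side 134 43 [[490.0, -159.5, 135.2], [493.0, -127.5, 139.2], [496.9, -96.8, 142.2]]
lip x [501.1 511.3 532.2]
time: 1.1
tool_pos: [422.2, 96.4, 231.2]
tcp_rot: [180.0, -0.0, 112.5]
ft_force: [0.5, 0.4, -0.4]
finger_gap: -0.2
time: 1.9
tool_pos: [521.1, -130.2, 230.9]
tcp_rot: [-180.0, -0.0, 90.0]
ft_force: [1.2, 0.2, 0.2]
finger_gap: -0.2
[ 521.06672525 -130.23492609  230.91790134] [-1.79951605e+02 -3.95062230e-02  8.99837310e+01] [-1.95175154e+01 -2.21821913e+00  9.52940878e+01  2.11136574e-02
  8.69829384e+01 -1.95023851e+01] 1.9
```

View pics/w1.png

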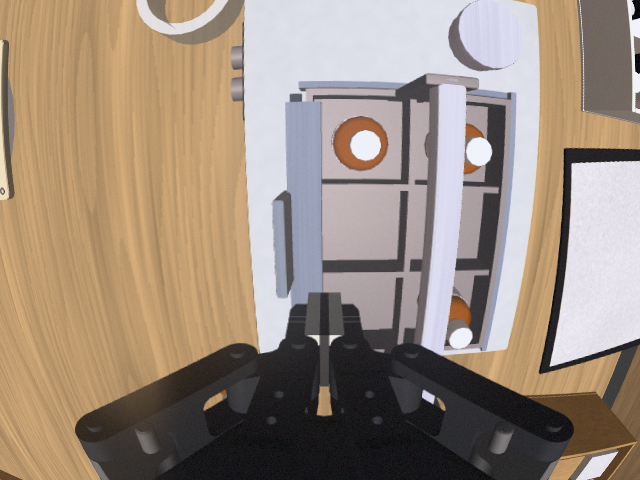

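The wrist view shows the shut fingertips at about (324,310), behind the tab (283,245) and clear of the bar (445,215). The tab is at x≈492, y≈−134, z≈140, which matches the given geometry. Descending.

```bash
python3 -m inch '[0,-0.004,-0.025,0,0,0,255, 0,0,-0.025,0,0,0,255, 0,0,-0.025,0,0,0,255, 0,0,-0.02,0,0,0,255, 0,0,-0.008,0,0,0,255, 0,0,-0.005,0,0,0,255, 0,0,0,0,0,0,255]'
```

```text
time: 2.65
tool_pos: [521.6, -134.4, 123.6]
tcp_rot: [180.0, 0.0, 90.0]
ft_force: [-0.3, 0.4, 0.5]
finger_gap: -0.1
```

```bash
python3 -m inch '[-0.007,0,0,0,0,0,255, -0.007,0,0,0,0,0,255, -0.007,0,0,0,0,0,255, -0.007,0,0,0,0,0,255, -0.007,0,0,0,0,0,255]'; python3 -m inch '[-0.007,0,0,0,0,0,255, -0.007,0,0,0,0,0,255, -0.007,0,0,0,0,0,255, -0.007,0,0,0,0,0,255, -0.005,0,0,0,0,0,255]';  python3 -m inch '[0,0,0,0,0,0,255, 0,0,0,0,0,0,255,0,0,0,0,0,0,255, 0,0,0,0,0,0,255,0,0,0,0,0,0,255, 0,0,0,0,0,0,255,0,0,0,0,0,0,255, 0,0,0,0,0,0,255]'; python3 -c "
from h import *
p,d=snap('side','s1'); a=cv2.imread('pics/s1.png')[150:310,230:410]; cv2.imwrite('pics/s1c.png',cv2.resize(a,None,fx=3.5,fy=3.5))"
```

```text
time: 3.15
tool_pos: [485.9, -135.1, 123.6]
tcp_rot: [180.0, 0.0, 89.9]
ft_force: [1.7, -0.1, -0.1]
finger_gap: 0.2
time: 3.65
tool_pos: [452.8, -135.0, 123.2]
tcp_rot: [-180.0, -0.0, 89.9]
ft_force: [-0.8, 0.0, -0.5]
finger_gap: -0.1
time: 4.45
tool_pos: [453.5, -135.0, 123.3]
tcp_rot: [-180.0, -0.0, 89.9]
ft_force: [0.4, -0.2, -0.1]
finger_gap: 0.0
```

View pics/s1c.png

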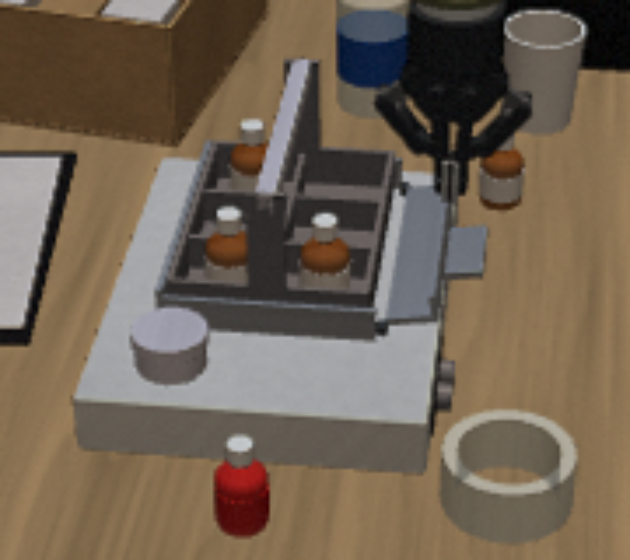

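The gate lies flat, with the tab out in front at (465,250) and the other things undisturbed. Next I'll rise, go over the bar and part-open the fingers.

```bash
python3 -m inch '[0,0,0.03,0,0,0,100, 0,0,0.03,0,0,0,100, 0,0,0.03,0,0,0,100, 0,0,0.027,0,0,0,100, 0.03,0,0,0,0,0,100, 0.03,0,0,0,0,0,100, 0.03,0,0,0,0,0,100, 0.025,0.004,0,0,0,0,100, 0.02,0.004,0,0,0,0,100, 0,0,0,0,0,0,100]' 80
python3 - <<'E'
from h import *
s=r.sense(); p,d=snap('wrist','w2'); print(s['tool_pos'],s['tcp_rot'],s['finger_gap'])
c=r.get_calibration('wrist'); f=240/np.tan(np.radians(c['fovy'])/2)
v,u=np.mgrid[0:480,0:640]; x=u-c['cx'];y=v-c['cy'];rr=np.hypot(x,y)+1e-9;t=np.tan(rr/f)
P=np.stack([x/rr*t*d,-y/rr*t*d,-d,np.ones_like(d)],-1)
Q=(P@np.array(c['tool_from_camera']).T)[...,:3]
W=Q@Ro.from_euler('xyz',s['tcp_rot'],degrees=True).as_matrix().T+s['tool_pos']
for a,b in ((-120,-100),(-100,-80),(-80,-60),(-60,-40)):
    m=(d>0)&(abs(W[...,2]-185)<3)&(W[...,1]>a)&(W[...,1]<b)&(abs(W[...,0]-588)<40); q=W[m]
    if len(q)>5: print(a,len(q),np.percentile(q[:,0],[2,50,98]).round(1),np.median(q[:,2]).round(1))
E
```

```text
time: 5.5
tool_pos: [590.0, -126.4, 239.5]
tcp_rot: [-180.0, -0.0, 90.0]
ft_force: [-1.0, 0.5, 0.1]
finger_gap: 51.7
[ 589.95942064 -126.35240924  239.50936262] [-1.79979072e+02 -3.19776535e-02  8.99920031e+01] 51.72616552569279
-120 993 [579.9 587.7 595.5] 184.7
-100 1064 [580.1 587.7 595.3] 184.8
-80 1093 [579.8 587.3 594.7] 184.8
-60 1128 [579.4 587.3 594.6] 184.8
```

View pics/w2.png

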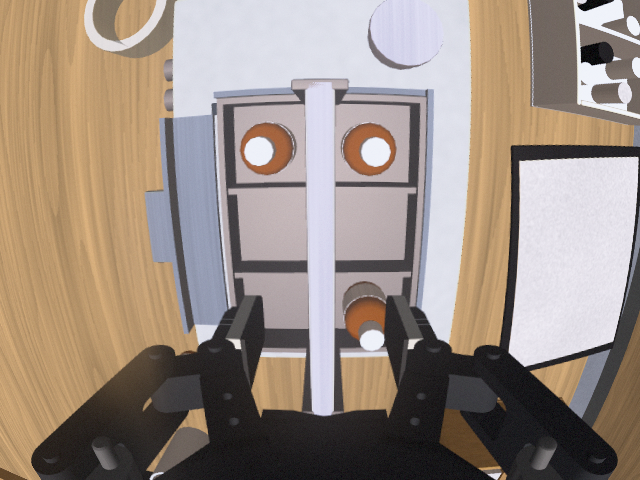

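The bar (x 587.7, top z 184.7, column ≈320) runs midway between the open fingers, and the finger paths are clear of the bottles. The gate is flat on the left. I'll descend and grip.

```bash
python3 -m inch '[-0.002,0,-0.022,0,0,0.3,100, 0,0,-0.022,0,0,0,100, 0,0,-0.022,0,0,0,100, 0,0,-0.013,0,0,0,100, 0,0,-0.006,0,0,0,100, 0,0,0,0,0,0,100]' 80;  python3 -m inch '[0,0,0,0,0,0,160, 0,0,0,0,0,0,180, 0,0,0,0,0,0,200, 0,0,0,0,0,0,220, 0,0,0,0,0,0,255, 0,0,0,0,0,0,255, 0,0,0,0,0,0,255, 0,0,0,0,0,0,255]' 80
```

```text
time: 6.15
tool_pos: [585.9, -127.0, 154.8]
tcp_rot: [-179.9, -0.0, 90.2]
ft_force: [-0.2, -0.1, 0.4]
finger_gap: 51.6
time: 6.95
tool_pos: [587.6, -127.2, 156.5]
tcp_rot: [179.8, 0.0, 90.2]
ft_force: [6.3, -0.5, 4.7]
finger_gap: 14.8
```

```bash
python3 -m inch '[0.001,0,0,0,0,0,255, 0.001,0,0.001,0,0,0,255, 0,0,0.003,0,0,0,255, 0,0,0.005,0,0,0,255, 0,0,0.005,0,0,0,255, 0,0,0.005,0,0,0,255]'; python3 -m inch '[0,0,0.007,0,0,0,255, 0,0,0.008,0,0,0,255, 0,0,0.008,0,0,0,255, 0,0,0.008,0,0,0,255, 0,0,0.008,0,0,0,255]'
```

```text
time: 7.55
tool_pos: [588.1, -126.9, 174.1]
tcp_rot: [-179.9, -0.0, 90.2]
ft_force: [0.4, -0.5, -4.3]
finger_gap: 14.7
time: 8.05
tool_pos: [588.6, -127.0, 214.2]
tcp_rot: [180.0, 0.0, 90.2]
ft_force: [-0.5, 0.4, -4.9]
finger_gap: 14.8
```

```bash
python3 -m inch '[0,0,0.008,0,0,0,255, 0,0,0.008,0,0,0,255, 0,0,0.008,0,0,0,255, 0,0,0.008,0,0,0,255, 0,0,0.006,0,0,0,255, 0,0,0.004,0,0,0,255, 0,0,0.001,0,0,0,255]';  python3 -m inch '[0,0,0,0,0,0,255, 0,0,0,0,0,0,255, 0,0,0,0,0,0,255, 0,0,0,0,0,0,255, 0,0,0,0,0,0,255]'
python3 - <<'E'
from h import *
p,d=snap('side','s2'); W=cloud('side',d); snap('wrist','w3')
a=cv2.imread('pics/s2.png')[110:310,210:430]; b=cv2.imread('pics/w3.png')
cv2.imwrite('pics/m2.png',np.hstack([cv2.resize(a,(440,400)),cv2.resize(b[:,80:520],(360,400))]))
E
```

```text
time: 8.75
tool_pos: [588.7, -127.1, 257.0]
tcp_rot: [180.0, 0.0, 90.2]
ft_force: [0.4, -0.5, -5.7]
finger_gap: 14.5
time: 9.25
tool_pos: [588.4, -127.0, 256.1]
tcp_rot: [-180.0, -0.0, 90.2]
ft_force: [0.2, 0.3, -5.3]
finger_gap: 14.6
```

View pics/m2.png

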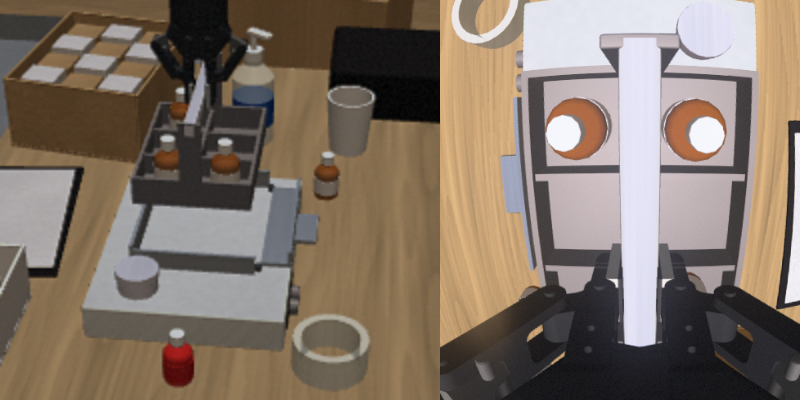

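The carrier hangs clear of the cradle with all three bottles standing, the gate is flat, and the bystanders are in place. One numeric level check on the bar and rim, then I'll hand in.

```bash
python3 - <<'E'
from h import *
s=r.sense(); p,d=r.snapshot('wrist')
c=r.get_calibration('wrist'); f=240/np.tan(np.radians(c['fovy'])/2)
v,u=np.mgrid[0:480,0:640]; x=u-c['cx'];y=v-c['cy'];rr=np.hypot(x,y)+1e-9;t=np.tan(rr/f)
P=np.stack([x/rr*t*d,-y/rr*t*d,-d,np.ones_like(d)],-1)
W=(P@np.array(c['tool_from_camera']).T)[...,:3]@Ro.from_euler('xyz',s['tcp_rot'],degrees=True).as_matrix().T+s['tool_pos']
for n,z,h,xs in (('bar',285,8,12),('tray floor',163,9,75)):
    m=(d>0)&(abs(W[...,2]-z)<h)&(W[...,1]>-115)&(W[...,1]<-32)&(abs(W[...,0]-588)<xs); q=W[m]
    k=np.linalg.lstsq(np.c_[q[:,:2]-q[:,:2].mean(0),np.ones(len(q))],q[:,2],rcond=None)[0]
    print(n,len(q),'slope deg x,y',np.degrees(k[:2]).round(2),'z',k[2].round(1))
print(abs(s['qd']).max(), s['finger_gap'],s['time'])
E
python3 -m inch '[0,0,0,0,0,0,255, 0,0,0,0,0,0,255]'; python3 -c "
from bench import r
print(r.hand_in())"
```

```text
bar 12528 slope deg x,y [0.01 0.02] z 284.6
tray floor 10743 slope deg x,y [ 0.17 -0.17] z 165.0
0.12787772253641244 15.190812280424026 9.35
time: 9.6
tool_pos: [588.5, -127.0, 256.3]
tcp_rot: [180.0, -0.0, 90.2]
ft_force: [-0.1, -0.1, -4.6]
finger_gap: 15.0
the job is handed in; nothing more can be done
None
```

I hooked the gate tab with the shut fingertips and pulled the gate until it fell flat. I then gripped the carrier by its bar at 80 N and lifted it straight up 100 mm. The job was handed in at 9.6 s with the carrier still in the gripper.

**Last checks:**
- **Level and still:** the bar and tray slopes both measured within about 0.2°, and joint speeds were near zero.
- **Lift:** the bar top rose from z 184.7 to 284.6 mm.
- **Grip:** finger opening held at about 15 mm on the 16 mm bar. The steady load on the wrist was about 5 N, which fits a 0.55 kg carrier.
- **Scene:** after the lift, the side picture showed all three bottles upright in the carrier and the gate flat. The tape, tin, spare bottle and red look-alike were undisturbed. The two packs were outside that picture's frame, but the arm kept well clear of them.

None of the checks failed. The only oddity was a brief 6 N sideways force while closing on the bar, because the fingers were about 1.5 mm off centre. I corrected that before lifting.

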